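Open the push-and-turn cap of the cleaner bottle in the teaching kitchen

TASK

Open the square cleaner bottle that stands in the small caddy on the worktop: press its safety cap down, keep it pressed while you twist it anticlockwise (seen from above) until it comes free, then lift it straight up off the bottle. Finish while still holding the cap in the gripper, level and still, about 8 cm straight above where it sat, with the bottle left seated in its caddy; do not shift the bowl, the tub or the jar.

Things in the scene. Friction and masses are not known exactly. Their poses are not given: they have to be found in the camera images.
- cap: Grey ribbed round safety cap, 54 mm across, 33 mm tall, 40 g, closed on top; grip its sides at any yaw. Origin: centre of its lower rim; z up. Locked as it stands. Pressed down 5 to 7 mm it turns anticlockwise seen from above (clockwise is blocked) and is free after about 50 degrees; 60 to 100 is good, it is blocked again past 125. Then it lifts straight off without resistance.
- bottle: White square cleaner bottle, 88 by 88 mm, 98 mm tall, then a sloping shoulder up to 117 mm and a neck 30 mm across (41 over its lugs); 0.4 to 0.8 kg. Loose; the caddy keeps it from turning (2 mm play each side). Origin: centre of its underside; z up; sides along x and y. The cap sits on its axis, rim 128 mm above the underside (11 mm above the shoulder), its x axis along the bottle's.
- seal (a joint): Sprung seal disc on top of the neck that the cap pushes down: 0 m when up (as at the start), 0.007 m fully down against its stop. It pushes the cap up with 6 N when up and 13 N fully down; the cap can turn from about 0.0045 m.
- caddy: Grey open plastic caddy screwed to the worktop, 102 by 102 mm, 45 mm high, with a low foot flange to 140 mm along x; walls and floor 5 mm. Origin: centre of its underside, on the worktop; z up. The bottle stands on its floor, 5 mm up.
- mouth (a point): Point on the bottle's axis, 155 mm above its underside: top of the seal disc when up. With the cap on, the cap's rim (origin) is 27 mm below it and the cap's top 6 mm above it.
- bowl: White ceramic mixing bowl, 170 mm across, 70 mm high. Origin: centre of its underside. Leave alone.
- tub: Clear open plastic tub, 130 by 110 mm, 70 mm high. Origin: centre of its underside. Leave alone.
- jar: Small closed jar with a steel lid, 66 mm across, 95 mm high. Origin: centre of its underside. Leave alone.
Mind the look-alikes: they are no part of the job. There is more than one size of the cap; the one meant has the size given above.

How it is judged:
By the outcome, as a careful person would: the job done as asked, in the order asked, and still so for the second after the job is handed in, while the arm keeps its last pose, push and grip.
It also fails if it takes over 42 s, if anything falls off the work surface, if the arm or the gripper's body presses on something with over 40 N, if the wrist force passes 120 N, or if a joint passes its speed limit or range.

ROBOT

A 6-joint arm with a two-finger parallel gripper is mounted at the origin on the work surface. World frame = base frame: x ahead of the robot, y to its left, z up, the work surface at z = 0. Lengths are in m, angles in degrees, forces in N, time in s.
With the tool pointing down it reaches from about 0.325 to 0.9 m from the base axis. Payload 3.5 kg.
Tool frame: the origin (TCP) lies on the centre line of the jaws, within the pads' length; the fingertips stand 17 mm ahead of it and the grasp point (between the pads) lies 2 mm behind it (arm.tips_ahead is the distance from the TCP to the fingertips, in m); z points along the fingers, y is the direction in which the jaws open and shut (so a half turn about z gives the same grasp; the last joint's range is limited). The gripper opens to 85 mm and grips with 20 to 120 N. Pads are 22 mm wide; open, the fingers measure 114 mm over their backs; the gripper's body (76 mm by 85 mm) begins 54 mm behind the grasp point. The pads swing forward as they close: fully open they stand 13 mm farther back than shut.
Start: joints at [67.242, 15.837, -1.513, 72.651, 0, 84.076], TCP at [0.181, 0.598, 0.248] pointing down, gripper open.
Joint ranges: [-178.77, 178.77], [-48.84, 107.48], [-61.69, 71.31], [-111.58, 123.2], [-90, 87.43], [-180, 180]. Speed limits (degrees/s): [147.25, 147.25, 180, 180, 180, 180].

INTERFACE

Orientations are given as [roll, pitch, yaw] about the fixed x, y, z axes, in that order (R = Rz(yaw) Ry(pitch) Rx(roll)).
In Python, from station import arm gives the robot as it stands.
- The arm moves only by the tool drive_tool, never from a script. Its argument "moves" is a list that holds one entry, the list of rows, each a list of 7 numbers: the finger opening in mm, from 0 to 85.4, then the shift along the tool's x, y, z in mm, then the turn, a rotation vector about the tool's x, y, z in rad. In form: [[[grip, tx, ty, tz, rx, ry, rz], ...]]. A call has exactly 10 rows; each row shifts and turns the pose as measured when the row begins, along the tool's axes as they then stand; what a row does not reach is not made up. A row lasts 1/10 s, in which the tool goes at most 50 mm and 8.59 degrees, less where a joint would pass 70% of its speed; a pose out of reach is approached as far as the arm can. A call is refused whole if a number of a shift passes 50 or a number of a turn 0.15, either way. A call with a gripper value outside its range is refused whole. The fingers move at their own pace and stop on an object; "squeeze" is the grip in N (left out, the last holds). Time passes only in rows, so rows that do not move let the fingers close, or fill a call up. It gives the time, the measured TCP pose, the force and the opening at its end, in the units of the state.
- arm.read_state(): the state, without advancing time (a new reading comes with each control period).
- arm.capture(name): name is "scene" or "side" or "wrist"; returns a dict with "img" (384x512x3 uint8, red, green, blue), "fx", "fy", "cx", "cy" (pixels), "eye" and "attitude" of the camera in the world. Camera axes: x right, y down, z forward; pixel columns grow to the right and rows downward; lengths in m; the calibration is good to about 2 mm. A picture is of the moment at which its call begins. There is no depth.
- arm.hand_in(): hands the job in, once; it reports no verdict.
Trained networks look in a picture, given as the dict that the camera call returned (one of the last four; its "shot" number tells which), for a name from the list of things; names that differ only in an ending like _2 or _b are one class to them, and where a whole thing is asked for, a point or a joint stands for the part that bears it (a point fixed in the world has none). Each returns a list of dicts, best first, with "p" (0 to 1); they miss things now and then, are a little off and sometimes report something else, mostly with a low value. They report only what shows in the picture. A call takes as long as a camera call. They do not tell look-alikes from the thing itself.
- arm.look_for(thing, picture): "centre" ([column, row] in pixels, amid what is visible of it).
- arm.trace(thing, picture): "pixels" (384x512 bool, what is visible of it) and "centre" ([column, row] in pixels, amid what is visible of it).
- arm.tip_of(thing, picture): "centre" ([column, row] in pixels: a listed point, or the origin of a listed thing).
The state is a dict: "time_s": time; "joint_pos": joint angles; "joint_vel": joint speeds; "tau": joint torques, N m; "tool_pos": TCP position; "tcp_rot": TCP orientation; "contact_force": force on the tool from outside, world axes, zero at the start; "wrist_torque": the same for the moment, N m; "width": finger opening in m.
Only numpy, scipy, OpenCV 4.12 (cv2) and the standard library are available. Lean on these libraries where they do the work, as an engineer would, in place of code of your own. Each camera call takes 0.05 s, during which the arm holds its last target. There are 200 camera calls.

## Working session

There is one attempt and no reset: what is moved stays moved. The work goes in short steps, Python scripts to look and compute and a tool call to move; the robot and the scene stay as the last step left them, time stands still between calls to the robot, and variables do not carry over. Pictures are saved under pics/ and viewed, about 8 in all and at most 12, crops included, and the job is handed in when it is done.

Besides the shell and the picture viewer there is one more tool, called as name([rows], argument=value, ...), one row to a line, values as JSON. drive_tool: Moves the arm, as the interface text tells. Its arguments: {"type":"object","properties":{"moves":{"type":"array"},"squeeze":{"type":"number"}},"required":["moves"]}

```bash
mkdir -p pics; cat > h.py <<'E'
import numpy as np, cv2
from station import arm
from scipy.spatial.transform import Rotation as R
def att(c):
    a=np.array(c["attitude"],float)
    return a if a.shape==(3,3) else (R.from_euler('xyz',a,degrees=True).as_matrix() if a.size==3 else R.from_quat(a).as_matrix())
def ray(c,p):
    d=att(c)@np.array([(p[0]-c["cx"])/c["fx"],(p[1]-c["cy"])/c["fy"],1]); return np.array(c["eye"]),d/np.linalg.norm(d)
def atz(c,p,z):
    o,d=ray(c,p); return o+d*(z-o[2])/d[2]
def proj(c,X):
    v=att(c).T@(np.array(X)-np.array(c["eye"])); return np.array([c["cx"]+c["fx"]*v[0]/v[2],c["cy"]+c["fy"]*v[1]/v[2]])
def tri(rs):
    A=np.zeros((3,3));b=np.zeros(3)
    for o,d in rs:
        M=np.eye(3)-np.outer(d,d);A+=M;b+=M@o
    X=np.linalg.solve(A,b); return X,[np.linalg.norm((np.eye(3)-np.outer(d,d))@(X-o)) for o,d in rs]
E
cat > a.py <<'E'
from h import *
s=arm.read_state();print({k:np.round(v,3).tolist() for k,v in s.items()})
ims=[]
for n in("scene","side","wrist"):
    c=arm.capture(n);print(n,c["attitude"],c["eye"],c["fx"],c["cx"],c["cy"])
    cv2.imwrite(f"pics/{n}0.png",c["img"][:,:,::-1]);ims.append(c["img"][:,:,::-1])
    for t in("cap","bottle","caddy","mouth"):
        for f in("look_for","tip_of"):
            print(n,t,f,[(np.round(r["centre"],1).tolist(),round(r["p"],2)) for r in getattr(arm,f)(t,c)][:4])
cv2.imwrite("pics/all0.png",cv2.resize(np.hstack(ims[:2]),(800,300)))
E
python3 a.py
```

```text
{'time_s': 0.0, 'joint_pos': [67.241, 15.879, -1.597, 72.651, 0.001, 84.078], 'joint_vel': [-0.001, 0.056, -0.02, 0.073, -0.1, -0.019], 'tau': [0.001, -44.551, 29.52, 0.016, -0.0, 0.0], 'tool_pos': [0.181, 0.598, 0.247], 'tcp_rot': [-179.873, -0.014, 163.163], 'contact_force': [-0.144, -0.501, -0.002], 'wrist_torque': [-0.006, -0.018, 0.002], 'width': 0.085}
scene [-123.69339869    0.16897632  151.82495767] [1.00861658 0.89217178 0.73126275] 448.9520564564972 256.60154421973044 196.715072876649
scene cap look_for [([303.5, 178.2], 0.97), ([265.9, 158.2], 0.76)]
scene cap tip_of [([303.5, 187.3], 0.79), ([244.2, 180.1], 0.6)]
scene bottle look_for [([261.7, 187.4], 0.76), ([190.7, 180.2], 0.58)]
scene bottle tip_of [([264.3, 205.3], 0.92), ([332.3, 221.9], 0.53)]
scene caddy look_for [([258.6, 204.7], 0.89)]
scene caddy tip_of [([263.4, 202.2], 0.77)]
scene mouth look_for [([262.3, 185.1], 0.86)]
scene mouth tip_of []
side [-1.41354458e+02  6.37335286e-02 -8.75585037e+00] [ 0.48575919 -0.53270256  0.85766568] 387.1835612432435 256.160362326925 191.12818273688106
side cap look_for [([225.8, 211.6], 0.74), ([165.6, 263.7], 0.7), ([222.4, 301.7], 0.65)]
side cap tip_of [([167.5, 266.5], 0.75), ([225.0, 217.7], 0.68), ([225.3, 305.4], 0.53), ([183.1, 204.9], 0.5)]
side bottle look_for [([228.5, 238.1], 0.93)]
side bottle tip_of [([222.7, 248.7], 0.74)]
side caddy look_for [([221.7, 257.2], 0.56)]
side caddy tip_of [([229.8, 244.8], 0.87), ([225.6, 212.3], 0.51)]
side mouth look_for [([226.9, 238.7], 0.94)]
side mouth tip_of [([226.8, 211.2], 0.68)]
wrist [1.61212873e+02 6.54372914e-02 7.31189043e+01] [0.1020071  0.62277486 0.37337328] 288.605353910981 251.63017225896712 196.93789720775524
wrist cap look_for []
wrist cap tip_of []
wrist bottle look_for []
wrist bottle tip_of []
wrist caddy look_for []
wrist caddy tip_of []
wrist mouth look_for []
wrist mouth tip_of []
```

View pics/scene0.png

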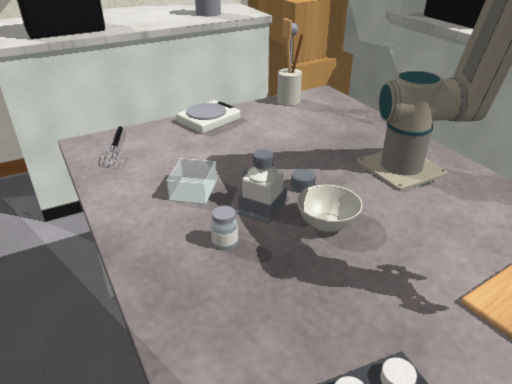

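View pics/side0.png

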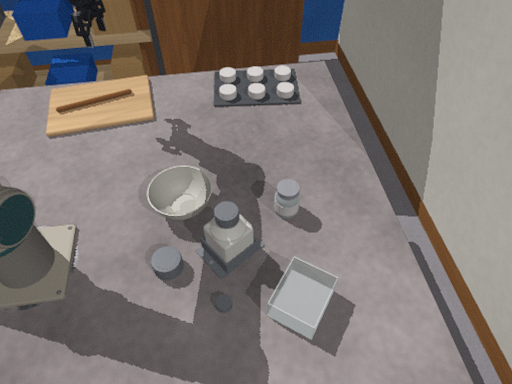

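The cap on the bottle is at scene (263,158) and side (226,212). Other cap-like things: a wider grey one on the worktop at scene (303,180)/side (167,262), and a small dark disc at side (223,302). The one meant is the cap sitting on the square bottle in the caddy. I'll check its size and crop it.

```bash
cat > b.py <<'E'
from h import *
rs=[];C={}
for n,p in(("scene",(263,158)),("side",(226,212))):
    c=arm.capture(n);C[n]=c
    t=arm.trace("cap",c)
    for r in t:
        m=r["pixels"];ys,xs=np.where(m)
        print(n,np.round(r["centre"],1),round(r["p"],2),"bbox",xs.min(),xs.max(),ys.min(),ys.max())
    if not t: continue
    r=min(t,key=lambda r:np.hypot(*(np.array(r["centre"])-p)))
    if np.hypot(*(np.array(r["centre"])-p))>15: print("no mask");q=np.array(p,float)
    else:
        ys,xs=np.where(r["pixels"]);q=np.array([(xs.min()+xs.max())/2,(ys.min()+ys.max())/2]);w=xs.max()-xs.min()+1
        z=np.linalg.norm(atz(c,q,.15)-c["eye"]);print("width mm",w*z/c["fx"]*1000)
    print(n,"cap xy at z .1495",atz(c,q,.1495));rs.append(ray(c,q))
print(tri(rs))
X=tri(rs)[0]; X[2]=.1495
for n in C:
    print(n,"mouth/caddy/bottle proj",[proj(C[n],[X[0],X[1],z]).round(1).tolist() for z in(.133,.166,.005)])
a=[cv2.resize(C[n]["img"][v-45:v+75,u-60:u+60,::-1],(400,400),interpolation=cv2.INTER_CUBIC) for n,u,v in(("scene",275,180),("side",215,235))]
cv2.imwrite("pics/crop1.png",np.hstack(a))
E
python3 b.py
```

```text
scene [301.5 177.4] 0.96 bbox 291 315 168 192
scene [264.6 159.2] 0.73 bbox 253 272 150 169
width mm 53.48775928561508
scene cap xy at z .1495 [ 0.49982215 -0.02803186  0.1495    ]
side [225.7 214. ] 0.74 bbox 214 239 202 228
side [165.2 265. ] 0.68 bbox 151 183 247 280
side [223.5 301.7] 0.64 bbox 215 232 294 312
width mm 58.27146084945846
side cap xy at z .1495 [ 0.49536944 -0.03022835  0.1495    ]
(array([ 0.49685963, -0.03014467,  0.1481885 ]), [np.float64(0.0016311678249255831), np.float64(0.0016311678249256855)])
scene mouth/caddy/bottle proj [[263.1, 164.3], [263.1, 153.4], [262.8, 203.4]]
side mouth/caddy/bottle proj [[227.6, 219.1], [226.7, 210.6], [230.6, 247.9]]
```

View pics/crop1.png

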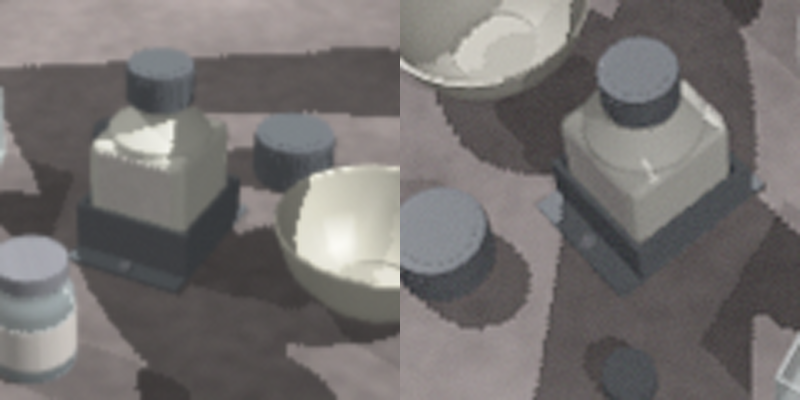

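The crop confirms it: the cap on the bottle measures about 54 mm across. The loose one at side (167,262) is wider and the disc at (223,302) is smaller. The cap axis is near (0.497, -0.030), so I'm moving above it.

drive_tool([
  [[85,-34,-36,0,0,0,0],[85,-34,-36,0,0,0,0],[85,-34,-36,0,0,0,0],[85,-34,-36,0,0,0,0],[85,-34,-36,0,0,0,0],[85,-34,-36,0,0,0,0],[85,-34,-36,0,0,0,0],[85,-34,-36,0,0,0,0],[85,-34,-36,0,0,0,0],[85,-34,-36,0,0,0,0]],
], squeeze=60)

```text
time_s: 2.55
tool_pos: [0.4061, 0.1546, 0.2484]
tcp_rot: [179.5, 0.3, 163.9]
contact_force: [1.2, 0.4, 1.5]
width: 0.0853
```

drive_tool([
  [[85,-28,-31,0,0,0,0],[85,-28,-31,0,0,0,0],[85,-28,-31,0,0,0,0],[85,-28,-31,0,0,0,0],[85,-15,-17,0,0,0,0],[85,-8,-9,0,0,0,0],[85,0,0,0,0,0,0],[85,0,0,0,0,0,0],[85,0,0,0,0,0,0],[85,0,0,0,0,0,0]],
])

```text
time_s: 3.55
tool_pos: [0.4979, -0.0383, 0.25]
tcp_rot: [179.4, 0.6, 163.5]
contact_force: [-0.4, -0.2, 0.6]
width: 0.0853
```

```bash
cat > c.py <<'E'
from h import *
import sys
s=arm.read_state();p=np.array(s["tool_pos"]);Rt=R.from_euler('xyz',s["tcp_rot"],degrees=True).as_matrix()
print("t",s["time_s"],"pos",p.round(4),"rot",np.round(s["tcp_rot"],2),"j",np.round(s["joint_pos"],1),"F",np.round(s["contact_force"],1),"M",np.round(s["wrist_torque"],2),"w",s["width"])
c=arm.capture("wrist");cv2.imwrite(f"pics/{sys.argv[1]}.png",c["img"][:,:,::-1])
P=[.497,-.030]
for z in(.133,.166):print("predicted",z,proj(c,[*P,z]).round(1))
for f in("look_for","tip_of","trace"):
    for r in getattr(arm,f)("cap",c)[:3]:
        q=np.array(r["centre"]);o=f
        if f=="trace":
            ys,xs=np.where(r["pixels"]);o+=f" bbox {xs.min()} {xs.max()} {ys.min()} {ys.max()}"
        print(o,q.round(1),round(r["p"],2),"xy@.133",atz(c,q,.133)[:2].round(4),"@.15",atz(c,q,.15)[:2].round(4),"@.166",atz(c,q,.166)[:2].round(4))
tgt=np.array([.497,-.030,p[2]]);print("to target tool mm",(Rt.T@(tgt-p)*1000).round(1),"tilt fix rotvec",R.from_matrix(Rt.T@R.from_euler('xyz',[180,0,s["tcp_rot"][2]],degrees=True).as_matrix()).as_rotvec().round(4),"tips",arm.tips_ahead)
E
python3 c.py w1
```

```text
t 3.55 pos [ 0.4979 -0.0383  0.25  ] rot [179.37   0.64 163.52] j [-12.1   2.5 -17.1  69.7   0.6   4.3] F [-0.4 -0.2  0.6] M [ 0.03 -0.02  0.04] w 0.08527716092279822
predicted 0.133 [258.5 192.5]
predicted 0.166 [259.9 206.1]
look_for [189.5  33. ] 0.94 xy@.133 [ 0.3633 -0.0444] @.15 [ 0.3671 -0.0424] @.166 [ 0.3707 -0.0404]
look_for [143.  169.6] 0.92 xy@.133 [ 0.4488 -0.1188] @.15 [ 0.4466 -0.1115] @.166 [ 0.4445 -0.1046]
look_for [261.6 196.8] 0.77 xy@.133 [ 0.5017 -0.0285] @.15 [ 0.4957 -0.0276] @.166 [ 0.4901 -0.0267]
tip_of [260.3 188.5] 0.8 xy@.133 [ 0.4939 -0.0275] @.15 [ 0.4885 -0.0266] @.166 [ 0.4834 -0.0258]
tip_of [145.6 169.7] 0.68 xy@.133 [ 0.4495 -0.1167] @.15 [ 0.4473 -0.1096] @.166 [ 0.4451 -0.1028]
tip_of [194.8  39.8] 0.62 xy@.133 [ 0.3686 -0.0422] @.15 [ 0.372  -0.0403] @.166 [ 0.3753 -0.0385]
trace bbox 154 225 0 73 [189.2  32.8] 0.88 xy@.133 [ 0.3632 -0.0446] @.15 [ 0.367  -0.0425] @.166 [ 0.3705 -0.0406]
trace bbox 226 295 160 233 [260.6 195.3] 0.71 xy@.133 [ 0.5   -0.029] @.15 [ 0.4942 -0.028 ] @.166 [ 0.4887 -0.0271]
trace bbox 122 158 154 185 [141.9 168.9] 0.56 xy@.133 [ 0.448  -0.1194] @.15 [ 0.4458 -0.1121] @.166 [ 0.4438 -0.1052]
to target tool mm [3.2 7.7 0. ] tilt fix rotvec [0.0111 0.0112 0.0001] tips 0.017
```

View pics/w1.png

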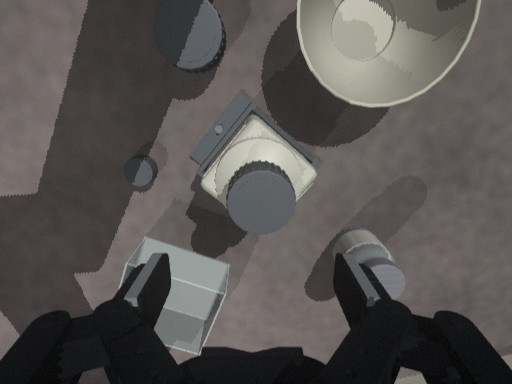

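```bash
cat > f.py <<'E'
from h import *
from scipy.optimize import minimize
th=np.linspace(0,2*np.pi,72,endpoint=False);K=8
def sil(c,x,y,dz=0):
    P=[proj(c,[x+.027*np.cos(t),y+.027*np.sin(t),z+dz]) for t in th for z in(.133,.166)]
    m=np.zeros((384,512),np.uint8);h=cv2.convexHull(np.array(P,np.float32))
    cv2.fillConvexPoly(m,np.round(h*16).astype(np.int32),1,shift=4);return m.astype(bool)
def fit(names,P=(.496,-.029)):
    out=[]
    for n in names:
        c=arm.capture(n);pc=proj(c,[*P,.15])
        t=[r for r in arm.trace("cap",c) if np.hypot(*(np.array(r["centre"])-pc))<25]
        if not t: print(n,"none");continue
        m=t[0]["pixels"]
        iou=lambda v:-(sil(c,*v)&m).sum()/(sil(c,*v)|m).sum()
        r=minimize(iou,P,method="Nelder-Mead",options=dict(initial_simplex=[P,(P[0]+.006,P[1]),(P[0],P[1]+.006)],xatol=1e-4))
        print(n,"fit",r.x.round(4),"iou",round(-r.fun,3));out.append(r.x)
    return out
if __name__=="__main__": fit(("scene","side","wrist"))
E
python3 f.py
```

```text
scene fit [ 0.4978 -0.03  ] iou 0.862
side fit [ 0.4954 -0.0296] iou 0.799
wrist fit [ 0.4942 -0.0285] iou 0.938
```

drive_tool([
  [[85,3,4,5,0.011,0.011,0],[85,2,3,10,0,0,0],[85,0,0,15,0,0,0],[85,0,0,12,0,0,0],[85,0,0,8,0,0,0],[85,0,0,5,0,0,0],[85,0,0,0,0,0,0],[85,0,0,0,0,0,0],[85,0,0,0,0,0,0],[85,0,0,0,0,0,0]],
])

```text
time_s: 5.05
tool_pos: [0.4952, -0.03, 0.1904]
tcp_rot: [-179.9, -0.1, 163.4]
contact_force: [-0.4, -0.3, 0.3]
width: 0.0849
```

```bash
python3 f.py; python3 c.py w2
```

```text
scene fit [ 0.4979 -0.03  ] iou 0.746
side fit [ 0.4998 -0.0286] iou 0.448
wrist fit [ 0.4943 -0.0285] iou 0.944
t 5.35 pos [ 0.495  -0.0299  0.1901] rot [-1.7993e+02 -1.2000e-01  1.6344e+02] j [-10.9   5.1 -21.8  63.2  -0.1   5.7] F [-0.5  0.2 -0. ] M [-0.02  0.02 -0.01] w 0.08498382168480001
predicted 0.133 [251.9 228.2]
predicted 0.166 [251.9 252.1]
look_for [252.9 238.6] 0.97 xy@.133 [ 0.5048 -0.0316] @.15 [ 0.4966 -0.0292] @.166 [ 0.4888 -0.0269]
look_for [172.7  33. ] 0.89 xy@.133 [ 0.3696 -0.0383] @.15 [ 0.374  -0.0353] @.166 [ 0.378  -0.0324]
look_for [121.4 187.7] 0.64 xy@.133 [ 0.4443 -0.1043] @.15 [ 0.4417 -0.0951] @.166 [ 0.4392 -0.0864]
tip_of [177.1  38.8] 0.81 xy@.133 [ 0.373 -0.037] @.15 [ 0.377  -0.0341] @.166 [ 0.3808 -0.0314]
tip_of [255.8 225.6] 0.79 xy@.133 [ 0.4959 -0.0269] @.15 [ 0.4884 -0.0249] @.166 [ 0.4814 -0.023 ]
tip_of [123.5 188.3] 0.57 xy@.133 [ 0.4451 -0.1031] @.15 [ 0.4424 -0.094 ] @.166 [ 0.4399 -0.0855]
trace bbox 207 299 188 286 [252.5 237.2] 0.98 xy@.133 [ 0.5037 -0.0316] @.15 [ 0.4955 -0.0292] @.166 [ 0.4879 -0.0269]
trace bbox 98 138 171 207 [122.1 188.9] 0.9 xy@.133 [ 0.4452 -0.1042] @.15 [ 0.4425 -0.095 ] @.166 [ 0.44   -0.0863]
trace bbox 126 216 0 77 [173.2  33.7] 0.83 xy@.133 [ 0.37   -0.0382] @.15 [ 0.3743 -0.0352] @.166 [ 0.3784 -0.0323]
to target tool mm [-2.   0.5 -0. ] tilt fix rotvec [-0.0012 -0.0021  0.    ] tips 0.017
```

View pics/w2.png

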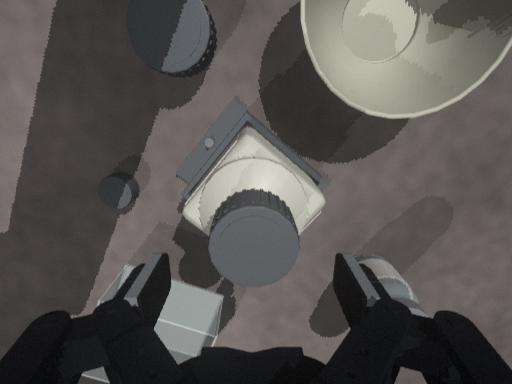

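drive_tool([
  [[85,0,1,10,0,0,0],[85,0,0,12,0,0,0],[85,0,0,10,0,0,0],[85,0,0,6,0,0,0],[85,0,0,2,0,0,0],[85,0,0,0,0,0,0],[65,0,0,0,0,0,0],[58,0,0,0,0,0,0],[56,0,0,0,0,0,0],[56,0,0,0,0,0,0]],
], squeeze=70)

```text
time_s: 6.55
tool_pos: [0.4945, -0.0287, 0.1456]
tcp_rot: [-179.9, -0.2, 163.4]
contact_force: [0.7, -0.3, 0.7]
width: 0.0555
```

drive_tool([
  [[54,0,0,0,0,0,0],[53,0,0,0,0,0,0],[52,0,0,0,0,0,0],[50,0,0,0,0,0,0],[45,0,0,0,0,0,0],[45,0,0,0,0,0,0],[45,0,0,0,0,0,0],[45,0,0,0,0,0,0],[45,0,0,0,0,0,0],[45,0,0,0,0,0,0]],
])

```text
time_s: 7.55
tool_pos: [0.4951, -0.0289, 0.1464]
tcp_rot: [-179.9, -0.1, 163.4]
contact_force: [-0.2, 0.1, 0.4]
width: 0.0527
```

```bash
python3 c.py w3|head -1; python3 -c "
from h import *
c=arm.capture('side');cv2.imwrite('pics/s3.png',cv2.resize(c['img'][120:290,130:330,::-1],(800,600)[:1]+(600,)) if 0 else cv2.resize(c['img'][120:270,130:330,::-1],(800,600)))"
```

```text
t 7.55 pos [ 0.4951 -0.0289  0.1464] rot [-1.7993e+02 -1.3000e-01  1.6344e+02] j [-10.8   7.5 -24.9  57.7  -0.1   5.8] F [-0.2  0.1  0.4] M [-0.01  0.05 -0.02] w 0.05274095262449621
```

drive_tool([
  [[45,0,0,1,0,0,0],[45,0,0,1.5,0,0,0],[45,0,0,1.5,0,0,0],[45,0,0,1,0,0,0],[45,0,0,1,0,0,0],[45,0,0,0.5,0,0,0],[45,0,0,0.5,0,0,0],[45,0,0,0.5,0,0,0],[45,0,0,0.5,0,0,0],[45,0,0,0.5,0,0,0]],
])

```text
time_s: 8.8
tool_pos: [0.4951, -0.0289, 0.1464]
tcp_rot: [-179.9, -0.0, 163.5]
contact_force: [-1.8, -0.4, 3.0]
width: 0.0525
```

```bash
python3 c.py w4|head -1
```

```text
t 8.8 pos [ 0.4951 -0.0289  0.1464] rot [-1.7990e+02 -3.0000e-02  1.6346e+02] j [-10.8   7.4 -25.   57.6  -0.1   5.8] F [-1.8 -0.4  3. ] M [ 0.08  0.32 -0.  ] w 0.05250970028348033
```

drive_tool([
  [[45,0,0,2,0,0,0],[45,0,0,2,0,0,0],[45,0,0,2,0,0,0],[45,0,0,2,0,0,0],[45,0,0,2,0,0,0],[45,0,0,2,0,0,0],[45,0,0,2,0,0,0],[45,0,0,2,0,0,0],[45,0,0,2,0,0,0],[45,0,0,2,0,0,0]],
])

```text
time_s: 10.0
tool_pos: [0.4953, -0.0289, 0.1393]
tcp_rot: [-179.9, 0.1, 163.5]
contact_force: [-7.0, 1.5, 16.4]
width: 0.0526
```

```bash
python3 c.py w5|head -1
```

```text
t 10.0 pos [ 0.4953 -0.0289  0.1393] rot [-1.7986e+02  1.1000e-01  1.6348e+02] j [-10.7   7.8 -25.6  56.6  -0.1   5.8] F [-7.   1.5 16.4] M [0.22 1.24 0.01] w 0.052627848598270674
```

drive_tool([
  [[45,0,0,2,0,0,-0.1],[45,0,0,2,0,0,-0.1],[45,0,0,2,0,0,-0.1],[45,0,0,2,0,0,-0.1],[45,0,0,2,0,0,-0.1],[45,0,0,2,0,0,-0.1],[45,0,0,2,0,0,-0.1],[45,0,0,2,0,0,-0.1],[45,0,0,2,0,0,-0.1],[45,0,0,2,0,0,-0.1]],
])

```text
time_s: 11.2
tool_pos: [0.4956, -0.0289, 0.1393]
tcp_rot: [-179.6, 0.0, -137.1]
contact_force: [-5.7, 0.9, 14.0]
width: 0.0524
```

```bash
python3 c.py w6|head -1
```

```text
t 11.2 pos [ 0.4956 -0.0289  0.1393] rot [-1.7963e+02  3.0000e-02 -1.3705e+02] j [-10.7   7.6 -25.7  56.3  -0.2 -53.6] F [-5.7  0.9 14. ] M [ 0.21  1.23 -0.08] w 0.05241758293079576
```

drive_tool([
  [[45,0,0,2,0,0,-0.1],[45,0,0,2,0,0,-0.1],[45,0,0,2,0,0,-0.1],[45,0,0,2,0,0,-0.08],[45,0,0,2,0,0,0],[45,0,0,2,0,0,0],[45,0,0,2,0,0,0],[45,0,0,1,0,0,0],[45,0,0,0,0,0,0],[45,0,0,0,0,0,0]],
])

```text
time_s: 12.4
tool_pos: [0.4957, -0.0291, 0.1421]
tcp_rot: [-179.4, -0.2, -114.6]
contact_force: [-3.3, 1.0, 7.2]
width: 0.0522
```

```bash
python3 c.py w7|head -1
```

```text
t 12.4 pos [ 0.4957 -0.0291  0.1421] rot [-1.7943e+02 -1.7000e-01 -1.1456e+02] j [-10.7   7.4 -25.6  56.5  -0.3 -76.1] F [-3.3  1.   7.2] M [0.08 0.63 0.01] w 0.05216773355559757
```

drive_tool([
  [[45,0,0,-2,0,0,0],[45,0,0,-3,0,0,0],[45,0,0,-4,0,0,0],[45,0,0,-4,0,0,0],[45,0,0,-4,0,0,0],[45,0,0,-4,0,0,0],[45,0,0,-4,0,0,0],[45,0,0,-4,0,0,0],[45,0,0,-4,0,0,0],[45,0,0,-2,0,0,0]],
])

```text
time_s: 13.6
tool_pos: [0.4951, -0.0288, 0.1795]
tcp_rot: [-179.5, -0.2, -114.6]
contact_force: [-0.1, 0.0, -0.6]
width: 0.0523
```

```bash
python3 c.py w8|sed -n '1p;$p'; python3 -c "
from h import *
o=[]
for n,u,v in(('scene',262,170),('side',225,225)):
    c=arm.capture(n);o.append(cv2.resize(c['img'][v-75:v+75,u-50:u+50,::-1],(400,600)))
cv2.imwrite('pics/v8.png',np.hstack(o))"
```

```text
t 13.6 pos [ 0.4951 -0.0288  0.1795] rot [-179.47   -0.19 -114.56] j [-10.6   5.3 -23.   61.2  -0.3 -76.1] F [-0.1  0.  -0.6] M [-0.01  0.    0.01] w 0.05232600507007152
to target tool mm [ 0.3 -2.3  0. ] tilt fix rotvec [-0.0092 -0.0032  0.    ] tips 0.017
```

View pics/v8.png

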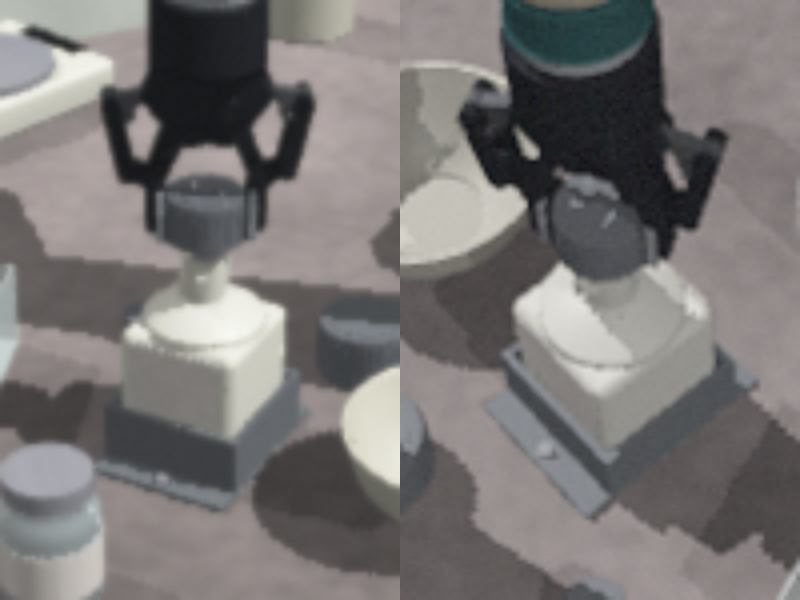

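The cap is off, with the bottle still seated in the caddy and the neck bare. Next is the rest of the way up.

drive_tool([
  [[45,0,0,-5,-0.009,-0.003,0],[45,0,0,-9,0,0,0],[45,0,0,-10,0,0,0],[45,0,0,-10,0,0,0],[45,0,0,-7,0,0,0],[45,0,0,-4,0,0,0],[45,0,0,-2,0,0,0],[45,0,0,0,0,0,0],[45,0,0,0,0,0,0],[45,0,0,0,0,0,0]],
])

```text
time_s: 14.9
tool_pos: [0.4949, -0.0287, 0.2305]
tcp_rot: [180.0, -0.0, -114.6]
contact_force: [0.6, 0.5, -1.7]
width: 0.0526
```

```bash
python3 c.py w9|sed -n '1p;$p'; python3 -c "
from h import *
o=[]
for n,u,v in(('scene',262,150),('side',225,205)):
    c=arm.capture(n);o.append(cv2.resize(c['img'][v-75:v+75,u-50:u+50,::-1],(400,600),interpolation=cv2.INTER_CUBIC))
cv2.imwrite('pics/v9.png',np.hstack(o))"
```

```text
t 14.9 pos [ 0.4949 -0.0287  0.2305] rot [ 179.96   -0.   -114.56] j [-10.8   3.3 -18.6  68.1   0.  -76.2] F [ 0.6  0.5 -1.7] M [-0.01  0.02 -0.03] w 0.052607980003957784
to target tool mm [ 0.3 -2.5 -0. ] tilt fix rotvec [ 0.0007 -0.0001 -0.    ] tips 0.017
```

View pics/v9.png

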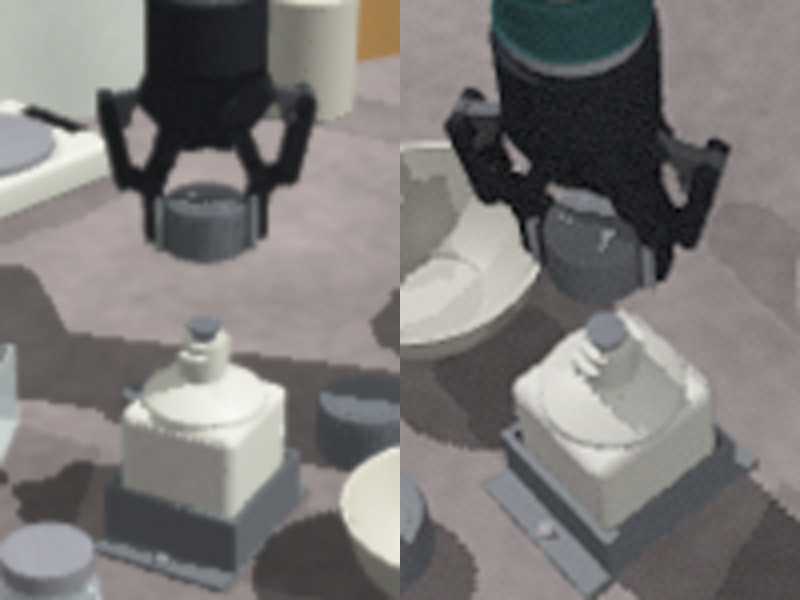

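View pics/w9.png

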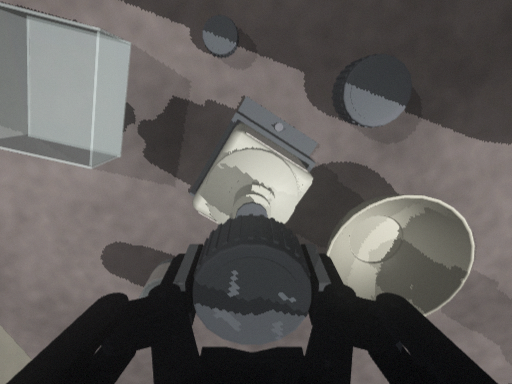

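The cap is held level and the neck and seal are bare. It is 84 mm above where it sat, so I'll trim about 4 mm and let it settle.

drive_tool([
  [[45,0,0,2,0,0,0],[45,0,0,1.5,0,0,0],[45,0,0,0.5,0,0,0],[45,0,0,0,0,0,0],[45,0,0,0,0,0,0],[45,0,0,0,0,0,0],[45,0,0,0,0,0,0],[45,0,0,0,0,0,0],[45,0,0,0,0,0,0],[45,0,0,0,0,0,0]],
])

```text
time_s: 16.2
tool_pos: [0.495, -0.0288, 0.2261]
tcp_rot: [180.0, -0.0, -114.6]
contact_force: [0.4, 0.4, -0.6]
width: 0.0521
```

```bash
python3 -c "
from h import *
s=arm.read_state();print({k:np.round(s[k],3).tolist() for k in('time_s','tool_pos','tcp_rot','joint_vel','contact_force','width')})
print(arm.hand_in())"
```

```text
{'time_s': 16.2, 'tool_pos': [0.495, -0.029, 0.226], 'tcp_rot': [179.959, -0.003, -114.562], 'joint_vel': [-0.036, -0.047, 0.014, 0.057, 0.054, -0.009], 'contact_force': [0.383, 0.372, -0.603], 'width': 0.052}
the job is handed in; nothing more can be done
None
```

The cap is off the bottle and held in the gripper, and the job was handed in at 16.2 s (limit 42 s). I gripped the cap, pressed it down 7 mm against the stop with about 16 N, turned it about 82° anticlockwise while pressed, and lifted it straight up.

**Last readings before hand-in:** the gripper was level and nearly still, 80 mm above its gripping height and less than 1 mm off sideways. The fingers stood 52 mm apart on the cap.

**Last pictures (taken about 4 mm higher):** the cap was between the pads, the neck and seal were bare, the bottle was seated in its caddy, and the bowl and tub looked untouched. The jar was only partly in view and I did not check its position on its own.

**What failed or disagreed:**
- The first press, in steps of 0.5 to 1.5 mm, was too weak (3 N) and moved nothing; steps of 2 mm did it.
- The first camera fits of the cap's position differed by up to about 4 mm. I went by the wrist camera.
- The finger opening of 52 to 53 mm on the cap is slightly under its nominal 54 mm.
- There was up to 7 N of sideways force while pressing; it went to zero once the cap was off.

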